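Hang the two missing swing-out buckets in a centrifuge rotor

TASK

Balance the half-loaded centrifuge rotor: hang the two empty blue-banded buckets in its two empty forks. They lie on their sides: pick each one up by its two pins, ease your grip in the air until it swings plumb between your fingers, take a firm hold again, and only then lower it gently so that both pins sit down in the slots of its fork and it hangs upright. Finish one bucket before the other, and do not disturb the loaded buckets or the other things on the bench.

Things in the scene. Friction and masses are not known exactly. Their poses are not given: they have to be found in the camera images.
- bucket_a: Aluminium swing-out bucket, blue band, about 320 g, lying on a flat face. Origin: midway between its two trunnion pins, on their axis. Own x: from round foot to mouth (points straight up when it hangs plumb); own y: along the pins; own z: up as it lies. 34 mm wide (y), 48 mm deep (z); reaches from x = -90 (foot, 24 mm radius: cannot stand) to x = +20 mm (mouth).
- bucket_b: The second empty bucket, just like bucket_a, same axes. Each has two 10 mm thick pins; their flat ends are 62 mm apart and 24 mm above the bench: hold the ends, the fork takes the roots. Gripped with 45 N or more it stays as it was lifted; with less its weight, 45 mm below the pins, turns it; at 3 to 5 N it swings to within 0.1 rad of plumb, slipping some 3 mm, without dropping.
- rotor: Dark four-place rotor head on a grey pedestal, fixed. Origin on its axis at bench level. Four upward-open forks 90 degrees apart; each is two radial prongs 5 mm thick, 41 mm apart inside, 51 mm outside, reaching 107 mm from the axis and 10 mm above the seated pins. The pin slots flare from a snug seat (1 mm play either side) to 29 mm at the top. Knob on the axis up to 157 mm high.
- empty_1 (a point): The seat of one empty fork: where the origin of a hung bucket comes to rest, 125 mm above the bench, 90 mm from the rotor axis. The pins lie across the line from the rotor axis to here (either way round).
- empty_2 (a point): The seat of the other empty fork, facing empty_1 across the rotor axis.
- loaded_1: Leave alone: bucket with yellow band and two capped tubes, hanging loose in a fork next to the empty ones; same size as bucket_a, but its own z axis points up. Tube caps reach 31 mm above the pins.
- loaded_2: Leave alone: the other loaded bucket, facing loaded_1 across the rotor axis, made alike.
- bottle_amber: Leave alone: brown plastic bottle with black screw cap, 54 mm across, 120 mm tall, standing; origin at the centre of its underside
- bottle_buffer: Leave alone: clear plastic bottle with blue screw cap, 64 mm across, 150 mm tall, standing; origin at the centre of its underside
- rack_falcon: Leave alone: clear acrylic tube rack with three capped tubes, 58 x 132 mm, 115 mm tall over the caps; origin at the centre of its underside
- rack_micro: Leave alone: yellow rack with small sample tubes, 56 x 136 mm, 52 mm tall; origin at the centre of its underside
- timer: Leave alone: white bench timer, 70 x 66 x 21 mm; origin at the centre of its underside
- marker_red: Leave alone: red marker pen lying down, 137 mm long along its y axis, 18 mm thick; origin at the centre of its underside
- tube_lying: Leave alone: white capped 15 ml tube lying down, 115 mm long along its y axis, 21 mm thick; origin at the centre of its underside

How it is judged:
On the way, in this order (a step that is already met when the one before it is completed fails the run):
1. one bucket, held by the fingers clear of bench and rotor, hangs plumb (within 0.2 rad) in a firm grip (12 N on each pad) (((angle between bucket_a's own x axis and vertical below 0.2 rad and contact force between the fingers and bucket_a above 24 N and height (world z) of bucket_a above 0.115 m and contact force between bucket_a and rotor below 0.3 N) or (angle between bucket_b's own x axis and vertical below 0.2 rad and contact force between the fingers and bucket_b above 24 N and height (world z) of bucket_b above 0.115 m and contact force between bucket_b and rotor below 0.3 N))), for 0.2 s.
2. that bucket hangs in an empty fork of the rotor, released (((((distance between bucket_a and empty_1 below 0.006 m and angle between bucket_a's own x axis and vertical below 0.2 rad) or (distance between bucket_a and empty_2 below 0.006 m and angle between bucket_a's own x axis and vertical below 0.2 rad)) and contact force between the fingers and bucket_a below 0.1 N) or (((distance between bucket_b and empty_1 below 0.006 m and angle between bucket_b's own x axis and vertical below 0.2 rad) or (distance between bucket_b and empty_2 below 0.006 m and angle between bucket_b's own x axis and vertical below 0.2 rad)) and contact force between the fingers and bucket_b below 0.1 N))), for 0.2 s.
3. with the first bucket in the rotor, the other one hangs plumb in a firm grip, clear of bench and rotor (((((distance between bucket_a and empty_1 below 0.006 m and angle between bucket_a's own x axis and vertical below 0.2 rad) or (distance between bucket_a and empty_2 below 0.006 m and angle between bucket_a's own x axis and vertical below 0.2 rad)) and (angle between bucket_b's own x axis and vertical below 0.2 rad and contact force between the fingers and bucket_b above 24 N and height (world z) of bucket_b above 0.115 m and contact force between bucket_b and rotor below 0.3 N)) or (((distance between bucket_b and empty_1 below 0.006 m and angle between bucket_b's own x axis and vertical below 0.2 rad) or (distance between bucket_b and empty_2 below 0.006 m and angle between bucket_b's own x axis and vertical below 0.2 rad)) and (angle between bucket_a's own x axis and vertical below 0.2 rad and contact force between the fingers and bucket_a above 24 N and height (world z) of bucket_a above 0.115 m and contact force between bucket_a and rotor below 0.3 N)))), for 0.2 s.
At the end, for the whole second after the job is handed in: Both buckets hang at rest and released in the two empty forks of the rotor, each with its pin axis within 6 mm of the seat and within 0.2 rad of plumb ((((distance between bucket_a and empty_1 below 0.006 m and angle between bucket_a's own x axis and vertical below 0.2 rad) and (distance between bucket_b and empty_2 below 0.006 m and angle between bucket_b's own x axis and vertical below 0.2 rad)) or ((distance between bucket_a and empty_2 below 0.006 m and angle between bucket_a's own x axis and vertical below 0.2 rad) and (distance between bucket_b and empty_1 below 0.006 m and angle between bucket_b's own x axis and vertical below 0.2 rad))) and linear speed of each of bucket_a, bucket_b below 0.03 m/s and contact force between the fingers and bucket_a below 0.1 N and contact force between the fingers and bucket_b below 0.1 N); the robot touches nothing.
It fails at once if a bystander is pushed more than 25 mm (distance of any of bottle_amber, bottle_buffer, rack_falcon, rack_micro, timer, marker_red, tube_lying from where it was at the start of the episode above 0.025 m).
It fails at once if a standing bottle or rack is tipped (angle between any of bottle_amber, bottle_buffer, rack_falcon, rack_micro's own z axis and vertical above 0.4 rad).
It fails at once if a loaded bucket is knocked out of its place or set swinging (distance of any of loaded_1, loaded_2 from where it was at the start of the episode above 0.01 m or angle between any of loaded_1, loaded_2's own z axis and vertical above 0.35 rad).
It fails at once if a bucket is slammed into the rotor (over 40 N) (contact force between any of bucket_a, bucket_b and rotor above 40 N).
It also fails if it takes over 59 s, if anything falls off the work surface, if the arm or the gripper's body presses on something with over 40 N, if the wrist force passes 120 N, or if a joint passes its speed limit or range.

ROBOT

A 7-joint arm with a two-finger parallel gripper is mounted at the origin on a cart in front of the work surface, level with it; the furniture and walls round the work are solid. World frame = base frame: x ahead of the robot, y to its left, z up, the work surface at z = 0. Lengths are in m, angles in rad, forces in N, time in s.
With the tool pointing down it reaches from about 0.35 to 0.9 m from the base axis. Payload 19.9 kg.
Tool frame: the origin (TCP) lies between the finger pads; the fingertips stand 17 mm ahead of it and the grasp point (between the pads) lies 2 mm behind it; z points along the fingers, y is the line along which they close (so a half turn about z gives the same grasp; the last joint's range is limited). The gripper opens to 85 mm and grips with 20 to 120 N. Pads are 22 mm wide; open, the fingers measure 114 mm over their backs; the gripper's body (76 mm by 85 mm) begins 54 mm behind the grasp point. The pads swing forward as they close: fully open they stand 13 mm farther back than shut.
Start: joints at [-1.238, 0.417, -0.01, 1.614, 0.005, 1.111, -0.053], TCP at [0.228, 0.582, 0.248] pointing down, gripper open.
Joint ranges: [-2.81, 2.81], [-0.39, 2.02], [-1.27, 1.25], [0.06, 2.57], [-1.19, 4.33], [0.19, 2], [-2.82, 2.82]. Speed limits (rad/s): [1.89, 1.89, 2.39, 2.39, 3.01, 3.01, 3.01].

INTERFACE

Orientations are given as a unit quaternion [x, y, z, w].
In Python, from station import r, optics gives the robot as it stands.
- The arm moves only by the tool drive_tool, never from a script. Its argument "deltas" is a list of rows, each an object with "delta_rot": the turn, a rotation vector about the world's x, y, z in degrees, a list of three; "xyz": the shift along the world's x, y, z in m, a list of three; "gripper": the finger opening in m, from 0 to 0.0854. A call has 1 to 8 rows; each row is the pose to reach, as a shift and turn from the pose commanded when the call began; what a row does not reach only later rows make up. A row lasts 1/8 s, in which the tool goes at most 62.5 mm and 10.7 degrees, less where a joint would pass 70% of its speed; a pose out of reach is approached as far as the arm can. A call with a gripper value outside its range is refused whole. The fingers move at their own pace and stop on an object; "squeeze" is the grip in N (left out, the last holds). Time passes only in rows, so rows that repeat a pose let the fingers close. It gives the time, the measured TCP pose, the force, the opening and the grip force at its end, in the units of the state.
- r.get_obs(): the state, without advancing time (a new reading comes with each control period).
- optics.get_image(name): name is "scene" or "top" or "wrist"; returns a dict with "image" (480x640x3 uint8, red, green, blue), "depth" (480x640 float32, m along the optical axis (not along the pixel's ray), 0 where there is no reading), "mtx" (3x3 intrinsics, pixels), "D" ([k1, k2, p1, p2, k3] as OpenCV has them; the pictures are not rectified), "T" (4x4, takes a point from camera to world coordinates); the wrist camera has in their place "T_tool_cam" (4x4, takes a point from camera to tool coordinates, whose origin is the TCP and whose axes are the flange's). Camera axes: x right, y down, z forward; pixel columns grow to the right and rows downward; lengths in m; the calibration is good to about 2 mm. A picture is of the moment at which its call begins: read the wrist's pose just before it.
- r.hand_in(): hands the job in; it is judged then, once.
The state is a dict: "t": time; "joints": joint angles; "joint_vel": joint speeds; "joint_efforts": joint torques, N m; "tool_pos": TCP position; "tool_rot": TCP orientation; "ft_force": force on the tool from outside, world axes, zero at the start; "ft_torque": the same for the moment, N m; "finger_gap": opening from 0.0 (shut) to 1.0 (fully open); "grip_force": force on a finger pad.
Only numpy, scipy, OpenCV 4.12 (cv2) and the standard library are available. Lean on these libraries where they do the work, as an engineer would, in place of code of your own. Each camera call takes 0.05 s, during which the arm holds its last target. There are 200 camera calls.

## Working session

There is one attempt and no reset: what is moved stays moved. The work goes in short steps, Python scripts to look and compute and a tool call to move; the robot and the scene stay as the last step left them, time stands still between calls to the robot, and variables do not carry over. Pictures are saved under pics/ and viewed, at most 10 in all, crops included, and the job is handed in when it is done.

Besides the shell and the picture viewer there is one more tool, called after "Call:" as name([rows], argument=value, ...), one row to a line, values as JSON. drive_tool: Moves the arm, as the interface text tells. Its arguments: {"type":"object","properties":{"deltas":{"type":"array","items":{"type":"object","properties":{"delta_rot":{"type":"array","items":{"type":"number"}},"xyz":{"type":"array","items":{"type":"number"}},"gripper":{"type":"number"}}}},"squeeze":{"type":"number"}},"required":["deltas"]}

```bash
mkdir -p pics; ls; python3 - <<'E'
from station import r, optics
import cv2,numpy as np,pickle
o=r.get_obs();print({k:np.round(v,3).tolist() for k,v in o.items()})
d={}
for n in["scene","top","wrist"]:
    d[n]=optics.get_image(n);cv2.imwrite(f"pics/{n}0.png",d[n]["image"][...,::-1])
    T=d[n].get("T",d[n].get("T_tool_cam"));print(n,np.round(T,3).tolist(),d[n]["mtx"].round(1).tolist(),np.round(d[n]["D"],4).tolist())
pickle.dump(d,open("d0.pkl","wb"))
E
```

```text
pics
{'t': 0.0, 'joints': [-1.238, 0.418, -0.01, 1.614, 0.005, 1.111, -0.053], 'joint_vel': [-0.001, 0.0, 0.0, -0.0, -0.001, 0.0, 0.001], 'joint_efforts': [0.001, -86.444, 0.679, -43.488, 0.019, 0.008, 0.0], 'tool_pos': [0.228, 0.582, 0.248], 'tool_rot': [0.186, 0.983, -0.001, -0.0], 'ft_force': [-0.181, -0.061, -0.066], 'ft_torque': [-0.011, 0.022, -0.018], 'grip_force': 0.0, 'finger_gap': 0.999}
scene [[0.853, -0.268, 0.448, -0.022], [-0.521, -0.477, 0.708, -0.904], [0.024, -0.837, -0.546, 0.751], [0.0, 0.0, 0.0, 1.0]] [[487.0, 0.0, 309.2], [0.0, 487.0, 242.9], [0.0, 0.0, 1.0]] [0.0444, 0.0, 0.0, 0.0, 0.0]
top [[0.015, -0.993, 0.119, 0.367], [-1.0, -0.015, 0.003, -0.039], [-0.001, -0.119, -0.993, 1.399], [0.0, 0.0, 0.0, 1.0]] [[541.9, 0.0, 315.5], [0.0, 541.9, 235.0], [0.0, 0.0, 1.0]] [0.0551, 0.0, 0.0, 0.0, 0.0]
wrist [[0.0, -0.96, -0.281, 0.071], [1.0, 0.0, 0.0, -0.0], [-0.0, -0.281, 0.96, -0.127], [0.0, 0.0, 0.0, 1.0]] [[378.5, 0.0, 312.9], [0.0, 378.5, 234.6], [0.0, 0.0, 1.0]] [-0.0587, 0.0, 0.0, 0.0, 0.0]
```

View pics/top0.png

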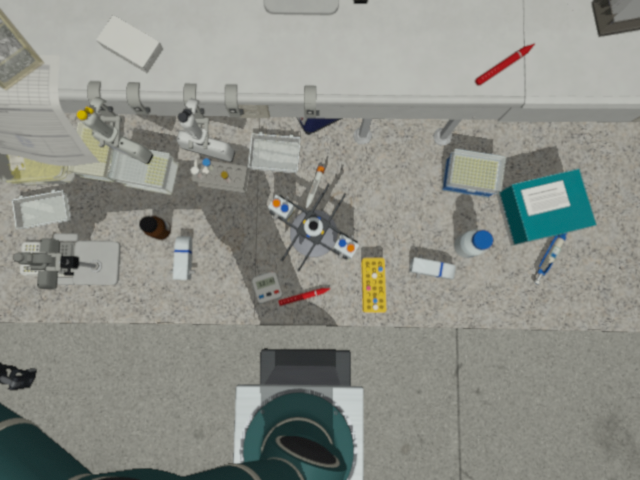

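View pics/scene0.png

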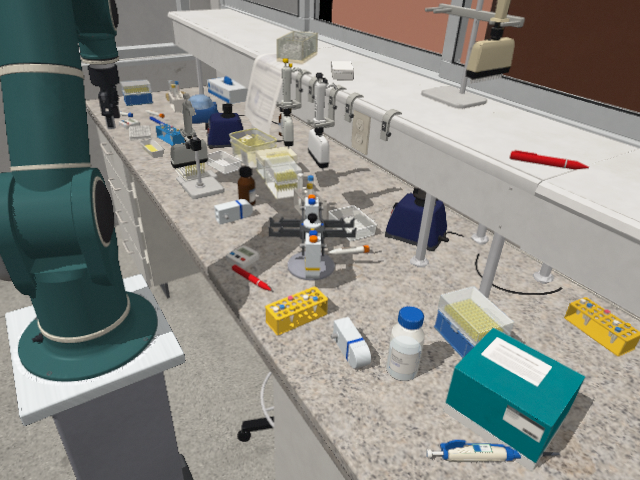

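```bash
cat > h.py <<'E'
import numpy as np,cv2
from scipy.spatial.transform import Rotation as R
def camT(d,obs=None):
    if "T" in d: return d["T"]
    W=np.eye(4);W[:3,:3]=R.from_quat(obs["tool_rot"]).as_matrix();W[:3,3]=obs["tool_pos"];return W@d["T_tool_cam"]
def rays(d,uv):
    return cv2.undistortPoints(np.array(uv,float).reshape(-1,1,2),d["mtx"],np.array(d["D"])).reshape(-1,2)
def onplane(d,uv,z,obs=None):
    T=camT(d,obs);n=rays(d,uv);v=np.c_[n,np.ones(len(n))]@T[:3,:3].T
    return T[:3,3]+v*((z-T[2,3])/v[:,2])[:,None]
def cloud(d,obs=None):
    v,u=np.mgrid[0:480,0:640];n=rays(d,np.c_[u.ravel(),v.ravel()]);z=d["depth"].ravel()
    T=camT(d,obs);P=np.c_[n*z[:,None],z]@T[:3,:3].T+T[:3,3];P[z==0]=np.nan
    return P.reshape(480,640,3)
E
python3 - <<'E'
from h import *;import pickle
d=pickle.load(open("d0.pkl","rb"));t=d["top"]
P=cloud(t);im=t["image"];hsv=cv2.cvtColor(im,cv2.COLOR_RGB2HSV)
c=cv2.resize(im[150:330,130:500],None,fx=2.16,fy=2.16,interpolation=cv2.INTER_CUBIC);cv2.imwrite("pics/topc.png",c[...,::-1])
bench=P[300:320,150:250].reshape(-1,3);print("bench z",np.nanmedian(bench[:,2]))
for nm,(u0,v0,u1,v1) in dict(L=(160,225,205,290),Rt=(400,245,458,290)).items():
    Q=P[v0:v1,u0:u1];m=(Q[...,2]>.036)&(Q[...,2]<.06)
    r=cv2.minAreaRect(Q[m][:,:2].astype(np.float32)*1000);print(nm,m.sum(),r,np.nanmedian(Q[m][:,2]))
    b=m&(cv2.inRange(hsv[v0:v1,u0:u1],(100,120,60),(130,255,255))>0)
    print(" band",b.sum(),Q[b].mean(0).round(4))
    vv,uu=np.nonzero(b);print(" band px",uu.mean()+u0,vv.mean()+v0)
# rotor
Q=P[150:290,240:380];m=(Q[...,2]>.10)&(Q[...,2]<.2)
k=cv2.inRange(hsv[150:290,240:380],(0,0,200),(180,60,255))>0
print(np.nanmax(Q[...,2]))
E
```

```text
bench z -0.0002563156259222099
L 688 ((484.0912780761719, 306.5992126464844), (147.07406616210938, 68.58296203613281), 21.733108520507812) 0.047117657371149146
 band 19 [0.4839 0.2961 0.0478]
 band px 182.57894736842104 250.73684210526315
Rt 594 ((449.6004333496094, -330.7072448730469), (108.37797546386719, 34.2448616027832), 80.51162719726562) 0.04619708537269196
 band 18 [ 0.4481 -0.3473  0.047 ]
 band px 440.72222222222223 269.0
0.1616196375381418
```

View pics/topc.png

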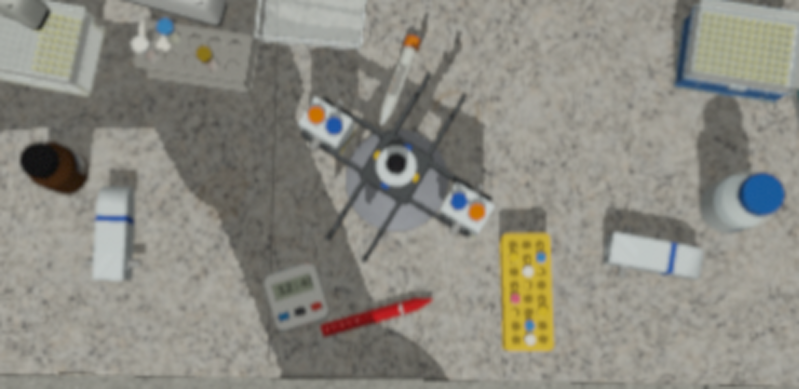

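```bash
python3 - <<'E'
from h import *;import pickle
d=pickle.load(open("d0.pkl","rb"));t=d["top"]
P=cloud(t);im=t["image"];hsv=cv2.cvtColor(im,cv2.COLOR_RGB2HSV)
for nm,(u0,v0,u1,v1) in dict(L=(170,230,196,285),Rt=(405,250,458,285)).items():
    Q=P[v0:v1,u0:u1];m=(Q[...,2]>.04)&(Q[...,2]<.056)&(hsv[v0:v1,u0:u1,2]>110)
    n,lab,st,_=cv2.connectedComponentsWithStats(m.astype(np.uint8));m=lab==1+st[1:,4].argmax()
    r=cv2.minAreaRect(Q[m][:,:2].astype(np.float32)*1000);print(nm,m.sum(),r)
# rotor: knob centre, prong pixels dark at height ~0.135
print("axis",onplane(t,[[313.3,225.5]],.157))
Q=P[150:290,240:390];H=Q[...,2];V=hsv[150:290,240:390,2]
m=(H>.12)&(H<.142)&(V<110)
c=onplane(t,[[313.3,225.5]],.157)[0,:2]
X=Q[m][:,:2]-c;rr=np.hypot(*X.T);X=X[(rr>.06)&(rr<.115)];a=np.degrees(np.arctan2(X[:,1],X[:,0]))
print(m.sum(),len(X),np.histogram(a,bins=36,range=(-180,180)))
for k in(-30,150):
    s=X[np.abs((a-k+180)%360-180)<40];al=np.radians(k)
    lat=s@[-np.sin(al),np.cos(al)];rad=s@[np.cos(al),np.sin(al)]
    A=[]
    for q in(lat>0,lat<0):
        f=np.polyfit(rad[q],lat[q],1);A.append((k+np.degrees(np.arctan(f[0])),np.polyval(f,.09)))
    print(k,A,rad.max())
E
```

```text
L 611 ((466.185302734375, 300.51104736328125), (37.63077163696289, 105.73587799072266), 89.41018676757812)
Rt 559 ((449.9029235839844, -329.5020751953125), (105.84622192382812, 34.0455322265625), 80.51162719726562)
axis [[ 0.53741839 -0.02971458  0.157     ]]
881 339 (array([ 0,  0,  0, 10, 29,  0,  0, 36,  4,  0,  0,  0,  7, 30,  0,  0, 34,
        8,  0,  0,  0,  7, 44,  0,  1, 35,  8,  0,  0,  0, 12, 35,  0,  0,
       36,  3]), array([-180., -170., -160., -150., -140., -130., -120., -110., -100.,
        -90.,  -80.,  -70.,  -60.,  -50.,  -40.,  -30.,  -20.,  -10.,
          0.,   10.,   20.,   30.,   40.,   50.,   60.,   70.,   80.,
         90.,  100.,  110.,  120.,  130.,  140.,  150.,  160.,  170.,
        180.]))
-30 [(np.float64(-29.749806874405763), np.float64(0.023296587294375917)), (np.float64(-29.587024465362102), np.float64(-0.02292645442862639))] 0.10587764028958173
150 [(np.float64(149.56603320022342), np.float64(0.021641881006399466)), (np.float64(149.91039008266588), np.float64(-0.024285584379078243))] 0.10782672621675886
```

Call:
drive_tool([
  {"xyz":[0.03,-0.04,0],"delta_rot":[0,0,3],"gripper":0.0854},
  {"xyz":[0.06,-0.085,-0.01],"delta_rot":[0,0,7],"gripper":0.0854},
  {"xyz":[0.1,-0.135,-0.02],"delta_rot":[0,0,11],"gripper":0.0854},
  {"xyz":[0.14,-0.185,-0.03],"delta_rot":[0,0,15],"gripper":0.0854},
  {"xyz":[0.175,-0.235,-0.04],"delta_rot":[0,0,18],"gripper":0.0854},
  {"xyz":[0.206,-0.281,-0.05],"delta_rot":[0,0,20.8],"gripper":0.0854},
  {"xyz":[0.206,-0.281,-0.05],"delta_rot":[0,0,20.8],"gripper":0.0854},
  {"xyz":[0.206,-0.281,-0.05],"delta_rot":[0,0,20.8],"gripper":0.0854},
])

```text
t: 1.15
tool_pos: [0.4341, 0.301, 0.1982]
tool_rot: [0.006, 1.0, 0.0, -0.0]
ft_force: [-0.4, 0.5, 0.1]
finger_gap: 1.001
grip_force: 0.0
```

```bash
cat > look.py <<'E'
import sys,pickle
from station import r, optics
from h import *
def look(n,name="wrist"):
    o=r.get_obs();d=optics.get_image(name);cv2.imwrite(f"pics/{n}.png",d["image"][...,::-1]);pickle.dump((o,d),open(n+".pkl","wb"))
    print(np.round(o["tool_pos"],4),np.round(o["tool_rot"],4),np.round(o["joints"],2),o["t"]);return o,d
if __name__=="__main__": look(*sys.argv[1:])
E
python3 look.py w1; python3 - <<'E'
from h import *;import pickle
o,d=pickle.load(open("w1.pkl","rb"));P=cloud(d,o)
Q=P[P[...,2]>.04];
m=(P[...,2]>.043)&(P[...,2]<.056);n,lab,st,ce=cv2.connectedComponentsWithStats(m.astype(np.uint8))
for i in range(1,n):
    if st[i,4]>500: print(i,st[i],cv2.minAreaRect(P[lab==i][:,:2].astype(np.float32)*1000))
E
```

```text
[0.4341 0.301  0.1982] [ 5.6e-03  1.0e+00  0.0e+00 -1.0e-04] [-0.72  0.3   0.07  1.91 -0.02  0.93  0.92] 1.15
1 [ 289  193   46  123 5323] ((463.8024597167969, 299.5981140136719), (34.150081634521484, 102.13617706298828), 89.73823547363281)
3 [359 313  63  41 505] ((525.30419921875, 359.3785705566406), (21.79800796508789, 52.920902252197266), 19.590404510498047)
6 [503 449  46  31 541] ((673.3998413085938, 499.48992919921875), (23.898778915405273, 44.853092193603516), 34.29923629760742)
```

View pics/w1.png

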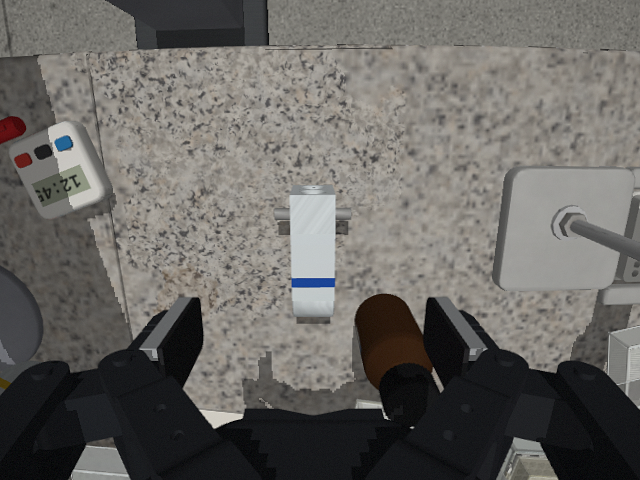

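```bash
python3 - <<'E'
from h import *;import pickle
o,d=pickle.load(open("w1.pkl","rb"));P=cloud(d,o)
print(onplane(d,[[275,214],[350,214]],.026,o))
m=(P[...,2]>.018)&(P[...,2]<.034);m[:,:265]=0;m[:,362:]=0;m[:195]=0;m[235:]=0
n,lab,st,ce=cv2.connectedComponentsWithStats(m.astype(np.uint8))
for i in range(1,n):
    if st[i,4]>30: Q=P[lab==i];print(st[i],Q.mean(0),Q.min(0),Q.max(0))
E
```

```text
[[0.43287516 0.26973149 0.026     ]
 [0.43353315 0.33048464 0.026     ]]
[274 208  16  12 191] [0.43188034 0.27523249 0.02885909] [0.42773247 0.26906157 0.02501321] [0.43688938 0.28138042 0.03137873]
[335 208  16  12 191] [0.43237155 0.32414823 0.02883118] [0.42807578 0.31808973 0.02524726] [0.43756875 0.33041635 0.03159238]
```

```bash
python3 - <<'E'
from h import *;import pickle
o,d=pickle.load(open("w1.pkl","rb"))
d2=dict(d);d2["T"]=d["T_tool_cam"];P=cloud(d2)
m=(np.abs(P[...,1])>.03)&(np.abs(P[...,1])<.062)&(np.abs(P[...,0])<.02)&(P[...,2]>-.04)&(P[...,2]<.03)
Q=P[m];print(m.sum(),np.percentile(Q,[0,1,50,99,100],axis=0).round(4))
for z in np.arange(-.03,.02,.004):
    s=Q[np.abs(Q[:,2]-z)<.002]
    if len(s): print(round(z,3),len(s),np.abs(s[:,1]).min().round(4),np.abs(s[:,1]).max().round(4),s[:,0].min().round(3),s[:,0].max().round(3))
E
```

```text
8242 [[-0.0122 -0.0617 -0.04  ]
 [-0.0107 -0.0562 -0.0395]
 [ 0.0066  0.0414 -0.0208]
 [ 0.0118  0.0551  0.0015]
 [ 0.013   0.062   0.0037]]
-0.03 788 0.0412 0.0567 -0.005 0.012
-0.026 1004 0.0414 0.0571 -0.011 0.011
-0.022 990 0.0412 0.0572 -0.012 0.011
-0.018 931 0.0414 0.0569 -0.012 0.011
-0.014 861 0.0416 0.0575 -0.012 0.012
-0.01 771 0.0415 0.0567 -0.011 0.012
-0.006 662 0.0414 0.0566 -0.012 0.011
-0.002 510 0.0415 0.0555 -0.012 0.011
0.002 202 0.0415 0.0487 -0.011 0.01
```

Call:
drive_tool([
  {"xyz":[-0.0015,-0.001,-0.05],"gripper":0.0854},
  {"xyz":[-0.0015,-0.001,-0.1],"gripper":0.0854},
  {"xyz":[-0.0015,-0.001,-0.14],"gripper":0.0854},
  {"xyz":[-0.0015,-0.001,-0.165],"gripper":0.0854},
  {"xyz":[-0.0015,-0.001,-0.18],"gripper":0.0854},
  {"xyz":[-0.0015,-0.001,-0.18],"gripper":0.045},
  {"xyz":[-0.0015,-0.001,-0.18],"gripper":0.045},
  {"xyz":[-0.0015,-0.001,-0.18],"gripper":0.045},
], squeeze=60)

```text
$.deltas[0]: bad value
```

Call:
drive_tool([
  {"xyz":[-0.0015,-0.001,-0.05],"delta_rot":[0,0,0],"gripper":0.0854},
  {"xyz":[-0.0015,-0.001,-0.1],"delta_rot":[0,0,0],"gripper":0.0854},
  {"xyz":[-0.0015,-0.001,-0.14],"delta_rot":[0,0,0],"gripper":0.0854},
  {"xyz":[-0.0015,-0.001,-0.165],"delta_rot":[0,0,0],"gripper":0.0854},
  {"xyz":[-0.0015,-0.001,-0.18],"delta_rot":[0,0,0],"gripper":0.0854},
  {"xyz":[-0.0015,-0.001,-0.18],"delta_rot":[0,0,0],"gripper":0.045},
  {"xyz":[-0.0015,-0.001,-0.18],"delta_rot":[0,0,0],"gripper":0.045},
  {"xyz":[-0.0015,-0.001,-0.18],"delta_rot":[0,0,0],"gripper":0.045},
], squeeze=60)

```text
t: 2.2
tool_pos: [0.4328, 0.3004, 0.0193]
tool_rot: [0.005, 1.0, 0.0, 0.0]
ft_force: [-4.0, 0.8, 5.9]
finger_gap: 0.7
grip_force: 64.7
```

Call:
drive_tool([
  {"xyz":[0,0,0.01],"delta_rot":[0,0,0],"gripper":0.045},
  {"xyz":[0,0,0.04],"delta_rot":[0,0,0],"gripper":0.045},
  {"xyz":[0,0,0.08],"delta_rot":[0,0,0],"gripper":0.045},
  {"xyz":[0,0,0.13],"delta_rot":[0,0,0],"gripper":0.045},
  {"xyz":[0,0,0.18],"delta_rot":[0,0,0],"gripper":0.045},
  {"xyz":[0,0,0.21],"delta_rot":[0,0,0],"gripper":0.045},
  {"xyz":[0,0,0.23],"delta_rot":[0,0,0],"gripper":0.045},
  {"xyz":[0,0,0.23],"delta_rot":[0,0,0],"gripper":0.045},
])

```text
t: 3.2
tool_pos: [0.4331, 0.2999, 0.25]
tool_rot: [0.006, 1.0, 0.001, 0.001]
ft_force: [-0.3, -0.2, -4.4]
finger_gap: 0.702
grip_force: 65.8
```

Call:
drive_tool([
  {"xyz":[0,0,0],"delta_rot":[0,0,0],"gripper":0.045},
  {"xyz":[0,0,0],"delta_rot":[0,0,0],"gripper":0.045},
], squeeze=20)

```text
t: 3.45
tool_pos: [0.4323, 0.2995, 0.2473]
tool_rot: [0.005, 1.0, -0.001, -0.001]
ft_force: [0.0, 0.6, -3.3]
finger_gap: 0.699
grip_force: 65.8
```

Call:
drive_tool([
  {"xyz":[0,0,0],"delta_rot":[0,0,0],"gripper":0.058},
  {"xyz":[0,0,0],"delta_rot":[0,0,0],"gripper":0.058},
], squeeze=20)

```text
t: 3.7
tool_pos: [0.4326, 0.2998, 0.2479]
tool_rot: [0.005, 1.0, -0.0, -0.0]
ft_force: [0.2, 0.5, -4.2]
finger_gap: 0.699
grip_force: 65.8
```

Call:
drive_tool([
  {"xyz":[0,0,0],"delta_rot":[0,0,0],"gripper":0.0592},
  {"xyz":[0,0,0],"delta_rot":[0,0,0],"gripper":0.0592},
], squeeze=20)

```text
t: 3.95
tool_pos: [0.4327, 0.2998, 0.2482]
tool_rot: [0.005, 1.0, -0.0, 0.0]
ft_force: [-0.2, -0.4, -3.8]
finger_gap: 0.696
grip_force: 65.8
```

Call:
drive_tool([
  {"xyz":[0,0,0],"delta_rot":[0,0,0],"gripper":0.0598},
], squeeze=20)

```text
t: 4.08
tool_pos: [0.4327, 0.2998, 0.2483]
tool_rot: [0.005, 1.0, -0.0, 0.0]
ft_force: [-0.4, -0.1, -4.1]
finger_gap: 0.702
grip_force: 58.6
```

Call:
drive_tool([
  {"xyz":[0,0,0],"delta_rot":[0,0,0],"gripper":0.0603},
])

```text
t: 4.2
tool_pos: [0.4327, 0.2998, 0.2483]
tool_rot: [0.005, 1.0, 0.0, 0.0]
ft_force: [0.4, 0.2, -3.3]
finger_gap: 0.707
grip_force: 45.2
```

Call:
drive_tool([
  {"xyz":[0,0,0],"delta_rot":[0,0,0],"gripper":0.0607},
])

```text
t: 4.32
tool_pos: [0.4327, 0.2998, 0.2482]
tool_rot: [0.005, 1.0, -0.0, 0.0]
ft_force: [0.6, -0.3, -3.0]
finger_gap: 0.714
grip_force: 34.6
```

Call:
drive_tool([
  {"xyz":[0,0,0],"delta_rot":[0,0,0],"gripper":0.0612},
  {"xyz":[0,0,0],"delta_rot":[0,0,0],"gripper":0.0615},
  {"xyz":[0,0,0],"delta_rot":[0,0,0],"gripper":0.0615},
])

```text
t: 4.7
tool_pos: [0.4325, 0.2998, 0.2482]
tool_rot: [0.005, 1.0, -0.0, -0.0]
ft_force: [-1.5, -0.6, -3.8]
finger_gap: 0.725
grip_force: 12.3
```

Call:
drive_tool([
  {"xyz":[0,0,0],"delta_rot":[0,0,0],"gripper":0.0617},
])

```text
t: 4.82
tool_pos: [0.4327, 0.2998, 0.2483]
tool_rot: [0.005, 1.0, -0.0, 0.0]
ft_force: [0.6, 0.2, -4.2]
finger_gap: 0.724
grip_force: 7.2
```

Call:
drive_tool([
  {"xyz":[0,0,0],"delta_rot":[0,0,0],"gripper":0.06181},
  {"xyz":[0,0,0],"delta_rot":[0,0,0],"gripper":0.06181},
  {"xyz":[0,0,0],"delta_rot":[0,0,0],"gripper":0.06181},
])

```text
t: 5.2
tool_pos: [0.4327, 0.2998, 0.2483]
tool_rot: [0.005, 1.0, -0.0, 0.0]
ft_force: [0.5, -0.6, -3.6]
finger_gap: 0.724
grip_force: 4.4
```

```bash
cat > tilt.py <<'E'
from look import *
# tilt of the held bucket from the blue band and white body seen in wrist view, in world coordinates relative to TCP
o,d=look(sys.argv[1]);P=cloud(d,o)-o["tool_pos"]
hsv=cv2.cvtColor(d["image"],cv2.COLOR_RGB2HSV)
Ry=R.from_quat(o["tool_rot"]).as_matrix();y=Ry[:,1];x=Ry[:,0]
lat=P@y;rad=P@x
b=(cv2.inRange(hsv,(100,120,50),(130,255,255))>0)&(np.abs(lat)<.022)&(np.abs(rad)<.1)&(P[...,2]<.06)&(P[...,2]>-.11)
print("band n",b.sum(),"rad,lat,z",[np.nanmedian(q[b]).round(4) for q in(rad,lat,P[...,2])] if b.any() else "")
w=(np.abs(lat)<.018)&(np.abs(rad)<.1)&(P[...,2]<.05)&(P[...,2]>-.11)&(hsv[...,1]<60)&(hsv[...,2]>60)
for z in np.arange(-.1,.05,.01):
    s=w&(np.abs(P[...,2]-z)<.005)
    if s.sum()>20: print(z.round(3),s.sum(),"rad",np.percentile(rad[s],[2,50,98]).round(4),"lat",np.percentile(lat[s],[2,98]).round(4))
v,u=np.nonzero(w|b);print("px",u.min(),u.max(),v.min(),v.max())
print({k:np.round(o[k],2) for k in("finger_gap","grip_force","ft_force")})
E
python3 tilt.py s1
```

```text
[0.4327 0.2998 0.2483] [ 0.0054  1.     -0.      0.    ] [-0.73  0.24  0.07  1.86 -0.02  1.04  0.91] 5.2
band n 279 rad,lat,z [np.float64(0.0235), np.float64(-0.0006), np.float64(-0.0489)]
-0.07 59 rad [0.022  0.0223 0.0227] lat [-0.0149  0.0137]
-0.06 305 rad [0.0227 0.0231 0.0234] lat [-0.0172  0.0154]
-0.05 59 rad [0.023  0.0233 0.0235] lat [-0.0175  0.0146]
-0.04 404 rad [0.0232 0.0236 0.0239] lat [-0.0171  0.0155]
-0.03 483 rad [0.0234 0.0238 0.0242] lat [-0.0171  0.0154]
-0.02 584 rad [0.0237 0.024  0.0244] lat [-0.0172  0.0155]
-0.01 1277 rad [-0.0194  0.024   0.0246] lat [-0.0166  0.0147]
-0.0 1905 rad [-0.0197  0.0063  0.0248] lat [-0.0164  0.0147]
0.01 2680 rad [-0.0196  0.0057  0.0251] lat [-0.0161  0.0145]
0.02 11007 rad [-0.0215  0.0033  0.0251] lat [-0.0171  0.0157]
px 258 367 219 412
{'finger_gap': np.float64(0.72), 'grip_force': np.float64(4.44), 'ft_force': array([ 0.5 , -0.56, -3.57])}
```

View pics/s1.png

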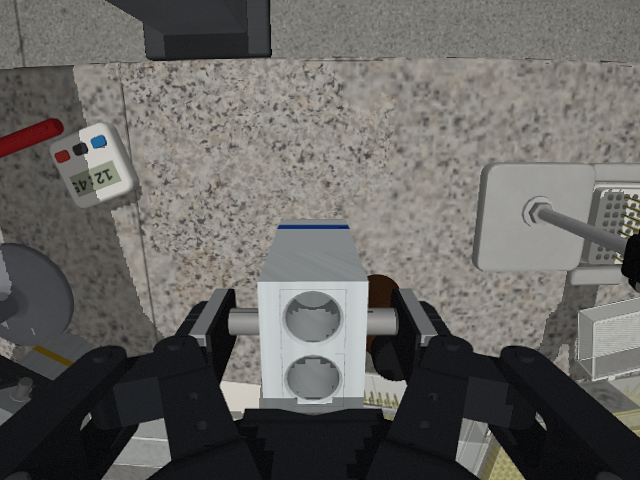

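Call:
drive_tool([
  {"xyz":[0,0,0],"delta_rot":[0,0,0],"gripper":0.0612},
  {"xyz":[0,0,0],"delta_rot":[0,0,0],"gripper":0.0598},
  {"xyz":[0,0,0],"delta_rot":[0,0,0],"gripper":0.0595},
  {"xyz":[0,0,0],"delta_rot":[0,0,0],"gripper":0.0595},
  {"xyz":[0,0,0],"delta_rot":[0,0,0],"gripper":0.0595},
  {"xyz":[0,0,0],"delta_rot":[0,0,0],"gripper":0.0595},
], squeeze=60)

```text
t: 6.0
tool_pos: [0.4327, 0.2998, 0.2483]
tool_rot: [0.005, 1.0, -0.0, 0.0]
ft_force: [-0.2, 0.2, -3.2]
finger_gap: 0.703
grip_force: 45.4
```

Call:
drive_tool([
  {"xyz":[0.002,-0.025,0.003],"delta_rot":[0,0,-3],"gripper":0.0595},
  {"xyz":[0.006,-0.065,0.006],"delta_rot":[0,0,-7],"gripper":0.0595},
  {"xyz":[0.01,-0.11,0.01],"delta_rot":[0,0,-12],"gripper":0.0595},
  {"xyz":[0.014,-0.155,0.01],"delta_rot":[0,0,-17],"gripper":0.0595},
  {"xyz":[0.018,-0.2,0.01],"delta_rot":[0,0,-22],"gripper":0.0595},
  {"xyz":[0.023,-0.245,0.01],"delta_rot":[0,0,-26],"gripper":0.0595},
  {"xyz":[0.0265,-0.272,0.01],"delta_rot":[0,0,-29.4],"gripper":0.0595},
  {"xyz":[0.0275,-0.283,0.01],"delta_rot":[0,0,-29.4],"gripper":0.0595},
])

```text
t: 7.0
tool_pos: [0.4602, 0.0154, 0.2584]
tool_rot: [0.26, 0.966, 0.0, 0.0]
ft_force: [-1.0, 0.5, -4.7]
finger_gap: 0.706
grip_force: 45.6
```

Call:
drive_tool([
  {"xyz":[0,0,0],"delta_rot":[0,0,0],"gripper":0.0595},
  {"xyz":[0,0,0],"delta_rot":[0,0,0],"gripper":0.0595},
])

```text
t: 7.25
tool_pos: [0.4602, 0.018, 0.2582]
tool_rot: [0.258, 0.966, 0.0, -0.0]
ft_force: [-0.1, -0.3, -3.3]
finger_gap: 0.705
grip_force: 45.6
```

```bash
python3 tilt.py s2; python3 - <<'E'
from h import *;import pickle
o,d=pickle.load(open("s2.pkl","rb"));P=cloud(d,o);Rm=R.from_quat(o["tool_rot"]).as_matrix();L=(P-o["tool_pos"])@Rm
hsv=cv2.cvtColor(d["image"],cv2.COLOR_RGB2HSV)
# mouth top height and pins: points at |lat| 20..29
m=(np.abs(L[...,1])<.015)&(np.abs(L[...,0])<.022);print("mouth z",np.nanmax(P[m][:,2]),np.nanpercentile(P[m][:,2],[50,90,99]))
for s in(1,-1):
    m=(s*L[...,1]>.0205)&(s*L[...,1]<.028)&(np.abs(L[...,0])<.012)&(np.abs(L[...,2])<.025)
    Q=P[m];q=L[m];
    if len(Q): t=Q[:,2]>np.percentile(Q[:,2],95)-.001;print("pin",len(Q),"ztop",np.percentile(Q[:,2],95),"x_tool",q[:,0].min(),q[:,0].max(),q[t,0].mean())
print("yaw y",np.degrees(np.arctan2(Rm[1,1],Rm[0,1])),"tilt",Rm[:,2])
# dark prong tops 
c=np.array([.5377,-.0293]);a=np.radians(150);e=np.array([np.cos(a),np.sin(a)]);f=np.array([-e[1],e[0]])
rad=(P[...,:2]-c)@e;lat=(P[...,:2]-c)@f
m=(P[...,2]>.127)&(P[...,2]<.145)&(hsv[...,2]<120)
for s in(1,-1):
  for k in np.arange(.03,.115,.01):
    q=m&(s*lat>.015)&(s*lat<.035)&(np.abs(rad-k)<.005)
    if q.sum()>5: print(s,k.round(3),q.sum(),np.percentile(lat[q],[5,50,95]).round(4),np.median(P[q][:,2]).round(4))
q=m&(np.abs(lat)<.035)&(rad>.03);print("rad max",np.nanpercentile(rad[q],[99,100]) if q.any() else 0)
E
```

```text
[0.4602 0.018  0.2582] [ 2.580e-01  9.662e-01  0.000e+00 -1.000e-04] [-0.42  0.11  0.34  2.   -0.04  1.04  0.99] 7.25
band n 243 rad,lat,z [np.float64(0.0229), np.float64(-0.0003), np.float64(-0.0499)]
-0.07 62 rad [0.0219 0.0222 0.0224] lat [-0.0164  0.0154]
-0.06 269 rad [0.0221 0.0224 0.0227] lat [-0.0167  0.0159]
-0.05 64 rad [0.0225 0.0228 0.0231] lat [-0.0125  0.0157]
-0.04 405 rad [0.0227 0.023  0.0234] lat [-0.0167  0.0159]
-0.03 467 rad [0.0229 0.0233 0.0238] lat [-0.0167  0.0157]
-0.02 566 rad [0.0233 0.0236 0.0241] lat [-0.0168  0.0159]
-0.01 1267 rad [-0.0197  0.0237  0.0243] lat [-0.0162  0.0151]
-0.0 1922 rad [-0.02    0.0061  0.0246] lat [-0.0161  0.0148]
0.01 2655 rad [-0.0197  0.0053  0.025 ] lat [-0.016   0.0149]
0.02 10932 rad [-0.0219  0.003   0.0249] lat [-0.0168  0.0161]
px 258 367 220 411
{'finger_gap': np.float64(0.71), 'grip_force': np.float64(45.56), 'ft_force': array([-0.11, -0.32, -3.35])}
mouth z 0.3421301857056939 [0.2794969  0.33449351 0.34075717]
pin 566 ztop 0.26384082702553036 x_tool -0.004414076821489385 0.006017341905261059 0.0008237696006717219
pin 544 ztop 0.2638281042632484 x_tool -0.004336262468847417 0.005540946505799132 0.0005220591363002488
yaw y 60.09948948329345 tilt [-2.11333125e-04  1.33771258e-04 -9.99999969e-01]
1 0.1 67 [0.0204 0.0227 0.025 ] 0.1306
1 0.11 47 [0.0204 0.0229 0.0249] 0.1354
-1 0.1 67 [-0.0253 -0.0228 -0.0206] 0.131
-1 0.11 46 [-0.0256 -0.0229 -0.0208] 0.135
rad max [0.10845302 0.10850221]
```

View pics/s2.png

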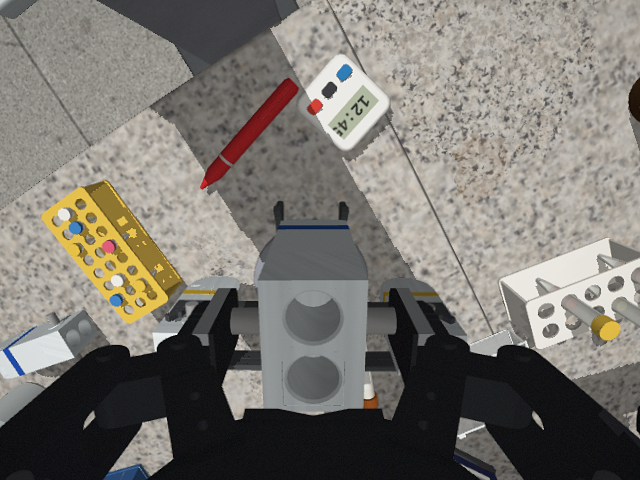

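Call:
drive_tool([
  {"xyz":[-0.0004,-0.0018,-0.004],"delta_rot":[0,0,-0.3],"gripper":0.0595},
  {"xyz":[-0.0004,-0.0018,-0.012],"delta_rot":[0,0,-0.3],"gripper":0.0595},
  {"xyz":[-0.0004,-0.0018,-0.02],"delta_rot":[0,0,-0.3],"gripper":0.0595},
  {"xyz":[-0.0004,-0.0018,-0.03],"delta_rot":[0,0,-0.3],"gripper":0.0595},
  {"xyz":[-0.0004,-0.0018,-0.042],"delta_rot":[0,0,-0.3],"gripper":0.0595},
  {"xyz":[-0.0004,-0.0018,-0.052],"delta_rot":[0,0,-0.3],"gripper":0.0595},
])

```text
t: 8.05
tool_pos: [0.4596, 0.015, 0.2053]
tool_rot: [0.261, 0.965, -0.0, -0.0]
ft_force: [-0.1, -0.7, -3.2]
finger_gap: 0.704
grip_force: 45.6
```

Call:
drive_tool([
  {"xyz":[0,0,-0.01],"delta_rot":[0,0,0],"gripper":0.0595},
  {"xyz":[0,0,-0.02],"delta_rot":[0,0,0],"gripper":0.0595},
  {"xyz":[0,0,-0.03],"delta_rot":[0,0,0],"gripper":0.0595},
  {"xyz":[0,0,-0.04],"delta_rot":[0,0,0],"gripper":0.0595},
  {"xyz":[0,0,-0.05],"delta_rot":[0,0,0],"gripper":0.0595},
  {"xyz":[0,0,-0.058],"delta_rot":[0,0,0],"gripper":0.0595},
])

```text
t: 8.8
tool_pos: [0.4598, 0.015, 0.1476]
tool_rot: [0.261, 0.965, -0.0, -0.0]
ft_force: [0.0, -0.4, -3.7]
finger_gap: 0.707
grip_force: 45.6
```

```bash
cat > fit.py <<'E'
from look import *
# args: name, fork angle deg : pin vs prongs in the same wrist view
o,d=look(sys.argv[1]);P=cloud(d,o);Rm=R.from_quat(o["tool_rot"]).as_matrix();L=(P-o["tool_pos"])@Rm
hsv=cv2.cvtColor(d["image"],cv2.COLOR_RGB2HSV)
c=np.array([.5377,-.0293]);a=np.radians(float(sys.argv[2]));e=np.array([np.cos(a),np.sin(a)]);f=np.array([-e[1],e[0]])
rad=(P[...,:2]-c)@e;lat=(P[...,:2]-c)@f
for s in(1,-1):
    m=(s*L[...,1]>.0185)&(s*L[...,1]<.029)&(np.abs(L[...,0])<.012)&(np.abs(L[...,2])<.02)&(hsv[...,2]>100)
    if m.sum()>10: print("pin",m.sum(),"ztop",np.percentile(P[m][:,2],97).round(4),"rad",np.percentile(rad[m],[2,98]).round(4))
w=(np.abs(L[...,1])<.02)&(L[...,2]<.03)&(L[...,2]>-.025)&(np.abs(L[...,0])<.026)&(hsv[...,1]<60)&(hsv[...,2]>100)
print("body lat",np.nanpercentile(lat[w],[1,99]).round(4),"rad",np.nanpercentile(rad[w],[1,99]).round(4))
m=(P[...,2]>.125)&(P[...,2]<.145)&(hsv[...,2]<120)
for s in(1,-1):
    q=m&(s*lat>.015)&(s*lat<.035)&(rad>.095)&(rad<.115)
    if q.sum()>5: print("prong",s,q.sum(),np.percentile(lat[q],[5,95]).round(4),"z",np.percentile(P[q][:,2],[50,95]).round(4),"radmax",np.percentile(rad[q],99).round(4))
print("yaw y",np.degrees(np.arctan2(Rm[1,1],Rm[0,1])),"e",e.round(3),"f",f.round(3))
E
python3 fit.py f1 150
```

```text
[0.4598 0.015  0.1476] [ 2.615e-01  9.652e-01 -1.000e-04 -1.000e-04] [-0.38  0.27  0.32  2.11 -0.12  0.78  1.06] 8.8
pin 312 ztop 0.1535 rad [0.0869 0.0925]
pin 287 ztop 0.1535 rad [0.086  0.0943]
body lat [-0.0158  0.0176] rad [0.0674 0.1146]
prong 1 399 [0.0156 0.0336] z [0.1358 0.1439] radmax 0.1141
prong -1 500 [-0.0332 -0.0157] z [0.1351 0.144 ] radmax 0.1138
yaw y 59.683056679487954 e [-0.866  0.5  ] f [-0.5   -0.866]
```

View pics/f1.png

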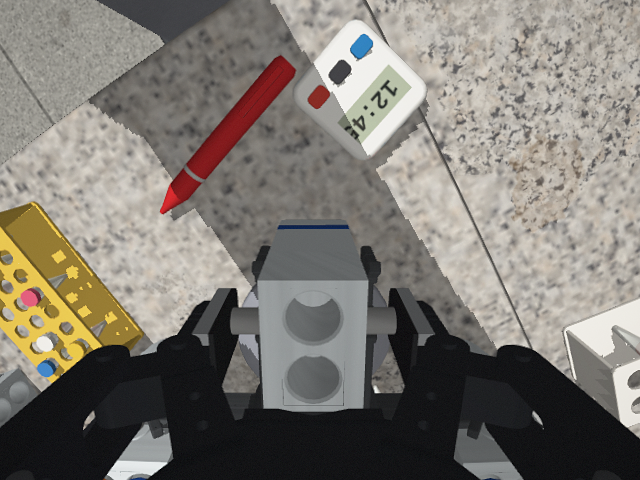

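Call:
drive_tool([
  {"xyz":[0.0002,0.0011,-0.002],"delta_rot":[0,0,0],"gripper":0.0595},
  {"xyz":[0.0002,0.0011,-0.006],"delta_rot":[0,0,0],"gripper":0.0595},
  {"xyz":[0.0002,0.0011,-0.01],"delta_rot":[0,0,0],"gripper":0.0595},
  {"xyz":[0.0002,0.0011,-0.014],"delta_rot":[0,0,0],"gripper":0.0595},
  {"xyz":[0.0002,0.0011,-0.017],"delta_rot":[0,0,0],"gripper":0.0595},
  {"xyz":[0.0002,0.0011,-0.019],"delta_rot":[0,0,0],"gripper":0.0595},
  {"xyz":[0.0002,0.0011,-0.021],"delta_rot":[0,0,0],"gripper":0.0595},
])

```text
t: 9.72
tool_pos: [0.46, 0.0161, 0.1272]
tool_rot: [0.261, 0.965, -0.0, 0.0]
ft_force: [0.5, 0.5, -4.4]
finger_gap: 0.709
grip_force: 45.6
```

Call:
drive_tool([
  {"xyz":[0,0,-0.001],"delta_rot":[0,0,0],"gripper":0.0595},
  {"xyz":[0,0,-0.0015],"delta_rot":[0,0,0],"gripper":0.0595},
])

```text
t: 9.98
tool_pos: [0.46, 0.0161, 0.1257]
tool_rot: [0.261, 0.965, -0.0, 0.0]
ft_force: [0.5, 0.0, -1.5]
finger_gap: 0.703
grip_force: 45.7
```

Call:
drive_tool([
  {"xyz":[0,0,-0.0006],"delta_rot":[0,0,0],"gripper":0.0595},
  {"xyz":[0,0,-0.0006],"delta_rot":[0,0,0],"gripper":0.0595},
])

```text
t: 10.22
tool_pos: [0.4601, 0.0161, 0.1255]
tool_rot: [0.262, 0.965, 0.0, 0.0]
ft_force: [-3.0, -0.7, 4.8]
finger_gap: 0.707
grip_force: 46.2
```

Call:
drive_tool([
  {"xyz":[0,0,0],"delta_rot":[0,0,0],"gripper":0.0605},
  {"xyz":[0,0,0],"delta_rot":[0,0,0],"gripper":0.0615},
  {"xyz":[0,0,0],"delta_rot":[0,0,0],"gripper":0.0618},
  {"xyz":[0,0,0],"delta_rot":[0,0,0],"gripper":0.0625},
  {"xyz":[0,0,0],"delta_rot":[0,0,0],"gripper":0.067},
  {"xyz":[0,0,0],"delta_rot":[0,0,0],"gripper":0.072},
])

```text
t: 10.98
tool_pos: [0.46, 0.0161, 0.1252]
tool_rot: [0.261, 0.965, -0.0, 0.0]
ft_force: [1.2, 0.6, 0.8]
finger_gap: 0.84
grip_force: 0.0
```

```bash
python3 fit.py f2 150; python3 tilt.py s3 | grep -v px
```

```text
[0.46   0.0161 0.1252] [ 0.2615  0.9652 -0.      0.    ] [-0.37  0.31  0.31  2.13 -0.14  0.72  1.07] 10.975
pin 339 ztop 0.1316 rad [0.0862 0.0927]
pin 311 ztop 0.1318 rad [0.0807 0.0948]
body lat [-0.017   0.0164] rad [0.0672 0.1144]
prong 1 634 [0.0154 0.0245] z [0.1333 0.1404] radmax 0.1143
prong -1 652 [-0.0252 -0.0155] z [0.1336 0.1407] radmax 0.1143
yaw y 59.68289067857083 e [-0.866  0.5  ] f [-0.5   -0.866]
[0.46   0.0161 0.1252] [ 0.2615  0.9652 -0.      0.    ] [-0.37  0.31  0.31  2.13 -0.14  0.72  1.07] 11.025
band n 334 rad,lat,z [np.float64(0.0247), np.float64(0.0007), np.float64(-0.0482)]
-0.1 190 rad [0.0673 0.0964 0.0997] lat [-0.0069  0.0174]
-0.07 89 rad [0.0229 0.0234 0.0246] lat [-0.0154  0.0134]
-0.06 319 rad [0.0242 0.0246 0.0249] lat [-0.0167  0.0158]
-0.05 54 rad [0.024  0.0246 0.0249] lat [-0.0177  0.0144]
-0.04 438 rad [0.024  0.0244 0.0247] lat [-0.0168  0.0158]
-0.03 537 rad [0.024  0.0243 0.0247] lat [-0.0169  0.0157]
-0.02 635 rad [0.0238 0.0242 0.0246] lat [-0.0169  0.0157]
-0.01 1164 rad [-0.0177  0.024   0.0245] lat [-0.0164  0.0156]
-0.0 1971 rad [-0.0202  0.0065  0.0244] lat [-0.0161  0.0152]
0.01 2828 rad [-0.0203  0.0052  0.0243] lat [-0.0158  0.0149]
0.02 10958 rad [-0.0225  0.0027  0.024 ] lat [-0.0167  0.0162]
{'finger_gap': np.float64(0.84), 'grip_force': np.float64(0.0), 'ft_force': array([-0.51,  0.67,  0.36])}
```

Call:
drive_tool([
  {"xyz":[0,0,0.02],"delta_rot":[0,0,0],"gripper":0.072},
  {"xyz":[0,0,0.06],"delta_rot":[0,0,0],"gripper":0.072},
  {"xyz":[0,0,0.105],"delta_rot":[0,0,0],"gripper":0.072},
  {"xyz":[0,0,0.13],"delta_rot":[0,0,0],"gripper":0.0854},
  {"xyz":[0,-0.03,0.13],"delta_rot":[0,0,-9],"gripper":0.0854},
  {"xyz":[0,-0.08,0.13],"delta_rot":[0,0,-18],"gripper":0.0854},
  {"xyz":[-0.002,-0.13,0.13],"delta_rot":[0,0,-27],"gripper":0.0854},
  {"xyz":[-0.003,-0.18,0.13],"delta_rot":[0,0,-36],"gripper":0.0854},
])

```text
t: 12.08
tool_pos: [0.4568, -0.1654, 0.2554]
tool_rot: [0.549, 0.836, 0.0, 0.0]
ft_force: [1.1, 1.3, 0.3]
finger_gap: 1.0
grip_force: 0.0
```

Call:
drive_tool([
  {"xyz":[-0.001,-0.045,-0.01],"delta_rot":[0,0,-9],"gripper":0.0854},
  {"xyz":[-0.002,-0.09,-0.03],"delta_rot":[0,0,-18],"gripper":0.0854},
  {"xyz":[-0.002,-0.12,-0.045],"delta_rot":[0,0,-27],"gripper":0.0854},
  {"xyz":[-0.002,-0.134,-0.055],"delta_rot":[0,0,-33.2],"gripper":0.0854},
  {"xyz":[-0.002,-0.134,-0.055],"delta_rot":[0,0,-33.2],"gripper":0.0854},
  {"xyz":[-0.002,-0.134,-0.055],"delta_rot":[0,0,-33.2],"gripper":0.0854},
])

```text
t: 12.82
tool_pos: [0.4552, -0.2972, 0.2004]
tool_rot: [0.762, 0.647, 0.0, -0.0]
ft_force: [-0.6, 0.3, -0.4]
finger_gap: 0.998
grip_force: 0.0
```

```bash
python3 look.py w2; python3 - <<'E'
from h import *;import pickle
o,d=pickle.load(open("w2.pkl","rb"));P=cloud(d,o);im=d["image"]
X=P-[.4552,-.298,0];near=np.hypot(X[...,0],X[...,1])<.13
m=near&(P[...,2]>.043)&(P[...,2]<.056)&(im.max(2)>90);n,lab,st,ce=cv2.connectedComponentsWithStats(m.astype(np.uint8))
i=1+st[1:,4].argmax();r=cv2.minAreaRect(P[lab==i][:,:2].astype(np.float32)*1000);print(st[i],r)
m=near&(P[...,2]>.018)&(P[...,2]<.034);n,lab,st,ce=cv2.connectedComponentsWithStats(m.astype(np.uint8))
for i in range(1,n):
    if st[i,4]>60: Q=P[lab==i];print(st[i],Q.mean(0).round(4),Q.min(0).round(4),Q.max(0).round(4))
E
```

```text
[ 0.4552 -0.2972  0.2004] [ 7.624e-01  6.472e-01  1.000e-04 -1.000e-04] [-0.02  0.39  0.68  1.88 -0.29  0.97  0.63] 12.825
[ 160   37  157   94 6201] ((414.93951416015625, -190.18528747558594), (115.88477325439453, 41.57575607299805), 1.9256914854049683)
[291 191  43   6 180] [ 0.4581 -0.2798  0.0272] [ 0.4413 -0.2827  0.0189] [ 0.4746 -0.2762  0.0339]
[274 211  16  12 176] [ 0.4307 -0.294   0.0287] [ 0.4238 -0.3007  0.0244] [ 0.4372 -0.2894  0.0309]
[335 211  16  12 183] [ 0.4792 -0.3023  0.0288] [ 0.4727 -0.3084  0.0249] [ 0.4858 -0.2976  0.0311]
[360 302  63  44 571] [ 0.5046 -0.397   0.0261] [ 0.4791 -0.4219  0.018 ] [ 0.5351 -0.3904  0.034 ]
```

View pics/w2.png

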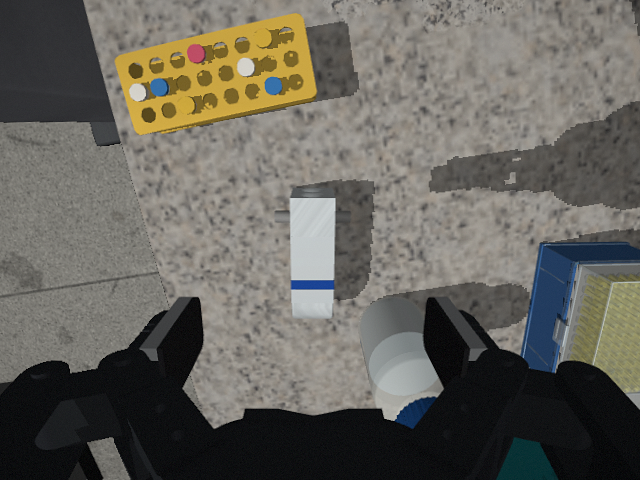

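Call:
drive_tool([
  {"xyz":[-0.0001,-0.0011,-0.05],"delta_rot":[0,0,-0.3],"gripper":0.0854},
  {"xyz":[-0.0001,-0.0011,-0.1],"delta_rot":[0,0,-0.3],"gripper":0.0854},
  {"xyz":[-0.0001,-0.0011,-0.14],"delta_rot":[0,0,-0.3],"gripper":0.0854},
  {"xyz":[-0.0001,-0.0011,-0.167],"delta_rot":[0,0,-0.3],"gripper":0.0854},
  {"xyz":[-0.0001,-0.0011,-0.182],"delta_rot":[0,0,-0.3],"gripper":0.0854},
  {"xyz":[-0.0001,-0.0011,-0.182],"delta_rot":[0,0,-0.3],"gripper":0.045},
  {"xyz":[-0.0001,-0.0011,-0.182],"delta_rot":[0,0,-0.3],"gripper":0.045},
  {"xyz":[-0.0001,-0.0011,-0.182],"delta_rot":[0,0,-0.3],"gripper":0.045},
], squeeze=60)

```text
t: 13.88
tool_pos: [0.4554, -0.299, 0.0195]
tool_rot: [0.765, 0.644, 0.0, 0.001]
ft_force: [-2.8, 2.6, 8.4]
finger_gap: 0.699
grip_force: 64.1
```

Call:
drive_tool([
  {"xyz":[0,0,0.01],"delta_rot":[0,0,0],"gripper":0.045},
  {"xyz":[0,0,0.04],"delta_rot":[0,0,0],"gripper":0.045},
  {"xyz":[0,0,0.08],"delta_rot":[0,0,0],"gripper":0.045},
  {"xyz":[0,0,0.13],"delta_rot":[0,0,0],"gripper":0.045},
  {"xyz":[0,0,0.18],"delta_rot":[0,0,0],"gripper":0.045},
  {"xyz":[0,0,0.22],"delta_rot":[0,0,0],"gripper":0.045},
  {"xyz":[0,0,0.24],"delta_rot":[0,0,0],"gripper":0.059},
  {"xyz":[0,0,0.24],"delta_rot":[0,0,0],"gripper":0.059},
])

```text
t: 14.88
tool_pos: [0.4553, -0.2992, 0.2599]
tool_rot: [0.765, 0.644, 0.001, 0.001]
ft_force: [-0.3, -0.7, -2.9]
finger_gap: 0.699
grip_force: 65.5
```

Call:
drive_tool([
  {"xyz":[0,0,0],"delta_rot":[0,0,0],"gripper":0.0598},
  {"xyz":[0,0,0],"delta_rot":[0,0,0],"gripper":0.0603},
  {"xyz":[0,0,0],"delta_rot":[0,0,0],"gripper":0.0608},
])

```text
t: 15.25
tool_pos: [0.4547, -0.2989, 0.2575]
tool_rot: [0.765, 0.644, -0.0, -0.0]
ft_force: [-0.2, -0.7, -1.2]
finger_gap: 0.71
grip_force: 31.9
```

Call:
drive_tool([
  {"xyz":[0,0,0],"delta_rot":[0,0,0],"gripper":0.0613},
  {"xyz":[0,0,0],"delta_rot":[0,0,0],"gripper":0.0616},
  {"xyz":[0,0,0],"delta_rot":[0,0,0],"gripper":0.0617},
])

```text
t: 15.62
tool_pos: [0.4549, -0.2989, 0.2581]
tool_rot: [0.765, 0.644, -0.0, -0.0]
ft_force: [0.8, 1.9, -2.8]
finger_gap: 0.725
grip_force: 7.4
```

Call:
drive_tool([
  {"xyz":[0,0,0],"delta_rot":[0,0,0],"gripper":0.0618},
  {"xyz":[0,0,0],"delta_rot":[0,0,0],"gripper":0.06181},
  {"xyz":[0,0,0],"delta_rot":[0,0,0],"gripper":0.06181},
])

```text
t: 16.0
tool_pos: [0.4549, -0.299, 0.2582]
tool_rot: [0.765, 0.644, -0.0, 0.0]
ft_force: [-0.6, 0.4, -2.8]
finger_gap: 0.723
grip_force: 4.4
```

```bash
python3 tilt.py s4
```

```text
[ 0.4549 -0.299   0.2582] [ 0.765  0.644 -0.     0.   ] [-0.07  0.32  0.73  1.82 -0.24  1.09  0.58] 16.0
band n 230 rad,lat,z [np.float64(0.0204), np.float64(0.0009), np.float64(-0.0516)]
-0.07 65 rad [0.0188 0.019  0.0193] lat [-0.0155  0.0163]
-0.06 196 rad [0.019  0.0195 0.0199] lat [-0.016   0.0164]
-0.05 71 rad [0.0203 0.0207 0.0209] lat [-0.0167  0.0169]
-0.04 320 rad [0.0207 0.0212 0.0217] lat [-0.016   0.0166]
-0.03 392 rad [0.0215 0.022  0.0225] lat [-0.016   0.0167]
-0.02 484 rad [0.0223 0.0228 0.0234] lat [-0.0159  0.0165]
-0.01 1435 rad [-0.0196  0.0082  0.024 ] lat [-0.0148  0.0158]
-0.0 1771 rad [-0.0199  0.0052  0.0249] lat [-0.015   0.0157]
0.01 2376 rad [-0.0191  0.0057  0.0257] lat [-0.0148  0.0157]
0.02 10925 rad [-0.0207  0.0035  0.0258] lat [-0.0158  0.017 ]
px 258 407 226 410
{'finger_gap': np.float64(0.72), 'grip_force': np.float64(4.45), 'ft_force': array([-0.58,  0.43, -2.84])}
```

Call:
drive_tool([
  {"xyz":[0,0,0],"delta_rot":[0,0,0],"gripper":0.0612},
  {"xyz":[0,0,0],"delta_rot":[0,0,0],"gripper":0.0598},
  {"xyz":[0,0,0],"delta_rot":[0,0,0],"gripper":0.0595},
  {"xyz":[0,0,0],"delta_rot":[0,0,0],"gripper":0.0595},
  {"xyz":[0,0,0],"delta_rot":[0,0,0],"gripper":0.0595},
  {"xyz":[0,0,0.005],"delta_rot":[0,0,0],"gripper":0.0595},
  {"xyz":[0,0,0.01],"delta_rot":[0,0,0],"gripper":0.0595},
], squeeze=60)

```text
t: 16.92
tool_pos: [0.4549, -0.299, 0.2686]
tool_rot: [0.765, 0.644, -0.0, 0.0]
ft_force: [-0.7, -0.2, -2.2]
finger_gap: 0.705
grip_force: 45.0
```

Call:
drive_tool([
  {"xyz":[0.015,0.02,0],"delta_rot":[0,0,8],"gripper":0.0595},
  {"xyz":[0.035,0.05,0],"delta_rot":[0,0,16],"gripper":0.0595},
  {"xyz":[0.055,0.08,0],"delta_rot":[0,0,25],"gripper":0.0595},
  {"xyz":[0.08,0.11,0],"delta_rot":[0,0,34],"gripper":0.0595},
  {"xyz":[0.1,0.14,0],"delta_rot":[0,0,43],"gripper":0.0595},
  {"xyz":[0.12,0.17,0],"delta_rot":[0,0,52],"gripper":0.0595},
  {"xyz":[0.14,0.2,0],"delta_rot":[0,0,61],"gripper":0.0595},
  {"xyz":[0.155,0.217,0],"delta_rot":[0,0,69.4],"gripper":0.0595},
])

```text
t: 17.92
tool_pos: [0.6107, -0.0801, 0.2684]
tool_rot: [0.259, 0.966, 0.0, 0.0]
ft_force: [-0.6, -0.9, -2.0]
finger_gap: 0.706
grip_force: 45.1
```

Call:
drive_tool([
  {"xyz":[0.006,0.007,0],"delta_rot":[0,0,0],"gripper":0.0595},
  {"xyz":[0.006,0.007,0],"delta_rot":[0,0,0],"gripper":0.0595},
  {"xyz":[0.006,0.007,0],"delta_rot":[0,0,0],"gripper":0.0595},
])

```text
t: 18.3
tool_pos: [0.6154, -0.0761, 0.2683]
tool_rot: [0.264, 0.965, -0.0, 0.0]
ft_force: [-0.2, -0.4, -1.5]
finger_gap: 0.702
grip_force: 45.1
```

```bash
python3 fit.py f3 -30;python3 tilt.py s5 | grep -v px
```

```text
[ 0.6154 -0.0761  0.2683] [ 2.639e-01  9.645e-01 -3.000e-04  0.000e+00] [-0.22  0.41  0.39  1.62 -0.17  1.15  1.25] 18.3
pin 214 ztop 0.2735 rad [0.0886 0.0941]
pin 436 ztop 0.2733 rad [0.0853 0.0942]
body lat [-0.0186  0.0148] rad [0.0649 0.112 ]
yaw y 59.39659829435673 e [ 0.866 -0.5  ] f [0.5   0.866]
[ 0.6154 -0.076   0.2683] [ 2.637e-01  9.646e-01 -2.000e-04  0.000e+00] [-0.22  0.41  0.39  1.62 -0.17  1.15  1.25] 18.35
band n 221 rad,lat,z [np.float64(0.0201), np.float64(-0.0007), np.float64(-0.0506)]
-0.07 101 rad [0.018  0.0185 0.0187] lat [-0.0167  0.0158]
-0.06 162 rad [0.0186 0.019  0.0196] lat [-0.0172  0.0155]
-0.05 78 rad [0.0199 0.0203 0.0206] lat [-0.0174  0.0161]
-0.04 328 rad [0.0203 0.0209 0.0213] lat [-0.0169  0.0156]
-0.03 398 rad [0.0212 0.0218 0.0223] lat [-0.0168  0.0158]
-0.02 456 rad [0.0221 0.0226 0.0232] lat [-0.0167  0.0158]
-0.01 1597 rad [-0.0203  0.0078  0.0239] lat [-0.0157  0.0147]
-0.0 1758 rad [-0.02    0.0053  0.0249] lat [-0.0158  0.015 ]
0.01 2351 rad [-0.0193  0.0054  0.0257] lat [-0.0156  0.0146]
0.02 10684 rad [-0.021   0.0032  0.0257] lat [-0.0167  0.0162]
{'finger_gap': np.float64(0.71), 'grip_force': np.float64(45.09), 'ft_force': array([ 0.25,  0.3 , -3.19])}
```

View pics/f3.png

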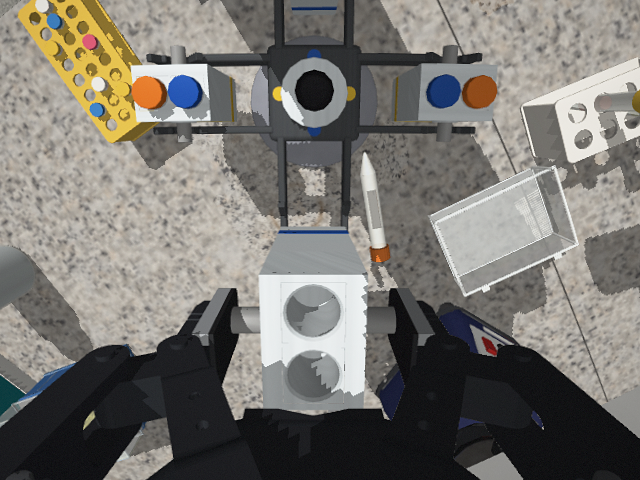

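```bash
python3 - <<'E'
from h import *;import pickle
o,d=pickle.load(open("f3.pkl","rb"));P=cloud(d,o);hsv=cv2.cvtColor(d["image"],cv2.COLOR_RGB2HSV)
c=np.array([.5377,-.0293]);a=np.radians(-30);e=np.array([np.cos(a),np.sin(a)]);f=np.array([-e[1],e[0]])
rad=(P[...,:2]-c)@e;lat=(P[...,:2]-c)@f
m=(P[...,2]>.125)&(P[...,2]<.145)&(hsv[...,2]<130)
for k in np.arange(.03,.09,.01):
    A=[]
    for s in(1,-1):
        q=m&(s*lat>.014)&(s*lat<.033)&(np.abs(rad-k)<.005)
        A.append((q.sum(),np.percentile(lat[q],[5,95]).round(4) if q.sum()>5 else 0))
    print(k.round(2),A)
m=(P[...,2]>.152)&(P[...,2]<.163)&(np.hypot(rad,lat)<.03);print("knob",m.sum(),[(x[m].min()+x[m].max())/2 for x in(rad,lat)],P[m][:,2].mean())
m=(P[...,2]>.125)&(P[...,2]<.145)&(hsv[...,2]<130)&(np.abs(np.abs(rad)-.023)<.004)&(np.abs(lat)>.04)
for s in(1,-1):
    q=m&(s*lat>0)
    for t in(1,-1): print("loaded fork",s,t,rad[q&(t*rad>0)].mean())
E
```

```text
0.03 [(np.int64(256), array([0.015 , 0.0295])), (np.int64(244), array([-0.0299, -0.0149]))]
0.04 [(np.int64(120), array([0.0195, 0.0241])), (np.int64(101), array([-0.0257, -0.0216]))]
0.05 [(np.int64(107), array([0.0194, 0.0243])), (np.int64(116), array([-0.0266, -0.0217]))]
0.06 [(np.int64(100), array([0.0195, 0.0237])), (np.int64(97), array([-0.0263, -0.022 ]))]
0.07 [(np.int64(125), array([0.0191, 0.0238])), (np.int64(123), array([-0.0265, -0.0219]))]
0.08 [(np.int64(66), array([0.0191, 0.0236])), (np.int64(60), array([-0.0263, -0.0219]))]
knob 1225 [np.float64(0.00021988162718891788), np.float64(-0.0004296218103576688)] 0.15710970048702408
loaded fork 1 1 0.023718832947774014
loaded fork 1 -1 -0.022071409043111917
loaded fork -1 1 0.022573912734698408
loaded fork -1 -1 -0.023018885031954456
```

Call:
drive_tool([
  {"xyz":[0.0007,0.0004,-0.006],"delta_rot":[0,0,0.2],"gripper":0.0595},
  {"xyz":[0.0007,0.0004,-0.014],"delta_rot":[0,0,0.2],"gripper":0.0595},
  {"xyz":[0.0007,0.0004,-0.022],"delta_rot":[0,0,0.2],"gripper":0.0595},
  {"xyz":[0.0007,0.0004,-0.032],"delta_rot":[0,0,0.2],"gripper":0.0595},
  {"xyz":[0.0007,0.0004,-0.042],"delta_rot":[0,0,0.2],"gripper":0.0595},
  {"xyz":[0.0007,0.0004,-0.052],"delta_rot":[0,0,0.2],"gripper":0.0595},
  {"xyz":[0.0007,0.0004,-0.06],"delta_rot":[0,0,0.2],"gripper":0.0595},
])

```text
t: 19.27
tool_pos: [0.6165, -0.0746, 0.2074]
tool_rot: [0.261, 0.965, -0.0, -0.0]
ft_force: [0.5, 0.9, -2.8]
finger_gap: 0.704
grip_force: 45.1
```

Call:
drive_tool([
  {"xyz":[0,0,-0.01],"delta_rot":[0,0,0],"gripper":0.0595},
  {"xyz":[0,0,-0.02],"delta_rot":[0,0,0],"gripper":0.0595},
  {"xyz":[0,0,-0.03],"delta_rot":[0,0,0],"gripper":0.0595},
  {"xyz":[0,0,-0.04],"delta_rot":[0,0,0],"gripper":0.0595},
  {"xyz":[0,0,-0.05],"delta_rot":[0,0,0],"gripper":0.0595},
  {"xyz":[0,0,-0.057],"delta_rot":[0,0,0],"gripper":0.0595},
])

```text
t: 20.02
tool_pos: [0.6165, -0.0746, 0.1504]
tool_rot: [0.261, 0.965, -0.0, -0.0]
ft_force: [-0.2, -0.1, -3.1]
finger_gap: 0.706
grip_force: 45.1
```

```bash
python3 fit.py f4 -30; python3 - <<'E'
from h import *;import pickle
o,d=pickle.load(open("f4.pkl","rb"));P=cloud(d,o);hsv=cv2.cvtColor(d["image"],cv2.COLOR_RGB2HSV)
c=np.array([.5377,-.0293]);a=np.radians(-30);e=np.array([np.cos(a),np.sin(a)]);f=np.array([-e[1],e[0]])
rad=(P[...,:2]-c)@e;lat=(P[...,:2]-c)@f
m=(P[...,2]>.125)&(P[...,2]<.145)&(hsv[...,2]<130)
for k in np.arange(.04,.09,.01):
    print(k.round(2),[np.percentile(lat[m&(s*lat>.014)&(s*lat<.03)&(np.abs(rad-k)<.005)],[5,95]).round(4) for s in(1,-1) if (m&(s*lat>.014)&(s*lat<.03)&(np.abs(rad-k)<.005)).any()])
E
```

```text
[ 0.6165 -0.0746  0.1504] [ 2.607e-01  9.654e-01 -1.000e-04 -2.000e-04] [-0.19  0.54  0.36  1.72 -0.22  0.93  1.3 ] 20.025
pin 606 ztop 0.1556 rad [0.0857 0.0945]
pin 547 ztop 0.1556 rad [0.0855 0.094 ]
body lat [-0.0167  0.0167] rad [0.0651 0.1121]
prong 1 27 [0.0223 0.0301] z [0.1361 0.144 ] radmax 0.1084
prong -1 54 [-0.0304 -0.0231] z [0.1357 0.1443] radmax 0.1077
yaw y 59.78195813753057 e [ 0.866 -0.5  ] f [0.5   0.866]
0.04 [array([0.0196, 0.0242]), array([-0.0258, -0.0211])]
0.05 [array([0.0194, 0.024 ]), array([-0.0259, -0.0216])]
0.06 [array([0.0193, 0.024 ]), array([-0.0259, -0.0217])]
0.07 [array([0.0193, 0.0239]), array([-0.026 , -0.0217])]
0.08 [array([0.0211, 0.0299]), array([-0.026 , -0.0218])]
```

Call:
drive_tool([
  {"xyz":[-0.0002,-0.0011,-0.002],"delta_rot":[0,0,0],"gripper":0.0595},
  {"xyz":[-0.0002,-0.0011,-0.006],"delta_rot":[0,0,0],"gripper":0.0595},
  {"xyz":[-0.0002,-0.0011,-0.01],"delta_rot":[0,0,0],"gripper":0.0595},
  {"xyz":[-0.0002,-0.0011,-0.014],"delta_rot":[0,0,0],"gripper":0.0595},
  {"xyz":[-0.0002,-0.0011,-0.018],"delta_rot":[0,0,0],"gripper":0.0595},
  {"xyz":[-0.0002,-0.0011,-0.021],"delta_rot":[0,0,0],"gripper":0.0595},
  {"xyz":[-0.0002,-0.0011,-0.023],"delta_rot":[0,0,0],"gripper":0.0595},
])

```text
t: 20.95
tool_pos: [0.6164, -0.0757, 0.1279]
tool_rot: [0.261, 0.965, -0.0, -0.0]
ft_force: [0.1, -0.4, -2.5]
finger_gap: 0.705
grip_force: 45.1
```

Call:
drive_tool([
  {"xyz":[0,0,-0.0007],"delta_rot":[0,0,0],"gripper":0.0595},
  {"xyz":[0,0,-0.0014],"delta_rot":[0,0,0],"gripper":0.0595},
])

```text
t: 21.2
tool_pos: [0.6165, -0.0757, 0.1268]
tool_rot: [0.261, 0.965, -0.0, 0.0]
ft_force: [0.4, -0.8, -2.7]
finger_gap: 0.709
grip_force: 45.1
```

Call:
drive_tool([
  {"xyz":[0,0,-0.0006],"delta_rot":[0,0,0],"gripper":0.0595},
  {"xyz":[0,0,-0.001],"delta_rot":[0,0,0],"gripper":0.0595},
])

```text
t: 21.45
tool_pos: [0.6166, -0.0757, 0.1262]
tool_rot: [0.261, 0.965, 0.0, 0.0]
ft_force: [-2.9, 0.9, 6.0]
finger_gap: 0.704
grip_force: 45.7
```

Contact as with the first one; release.

Call:
drive_tool([
  {"xyz":[0,0,0],"delta_rot":[0,0,0],"gripper":0.0605},
  {"xyz":[0,0,0],"delta_rot":[0,0,0],"gripper":0.0615},
  {"xyz":[0,0,0],"delta_rot":[0,0,0],"gripper":0.0618},
  {"xyz":[0,0,0],"delta_rot":[0,0,0],"gripper":0.0625},
  {"xyz":[0,0,0],"delta_rot":[0,0,0],"gripper":0.067},
  {"xyz":[0,0,0],"delta_rot":[0,0,0],"gripper":0.072},
])

```text
t: 22.2
tool_pos: [0.6164, -0.0756, 0.1257]
tool_rot: [0.261, 0.965, -0.0, -0.0]
ft_force: [-0.1, 0.3, -0.0]
finger_gap: 0.843
grip_force: 0.0
```

```bash
python3 fit.py f5 -30; python3 tilt.py s6 | grep -v px
```

```text
[ 0.6164 -0.0756  0.1257] [ 0.2606  0.9654 -0.     -0.    ] [-0.18  0.57  0.35  1.73 -0.24  0.88  1.31] 22.2
pin 623 ztop 0.1314 rad [0.0861 0.0953]
pin 698 ztop 0.1314 rad [0.0839 0.095 ]
body lat [-0.0177  0.0158] rad [0.0664 0.1133]
prong 1 821 [0.0192 0.0349] z [0.133  0.1422] radmax 0.1078
prong -1 570 [-0.0263 -0.0217] z [0.1317 0.1363] radmax 0.1073
yaw y 59.785716892330875 e [ 0.866 -0.5  ] f [0.5   0.866]
[ 0.6164 -0.0757  0.1257] [ 2.607e-01  9.654e-01 -1.000e-04 -0.000e+00] [-0.18  0.57  0.35  1.73 -0.24  0.88  1.31] 22.25
band n 706 rad,lat,z [np.float64(0.0656), np.float64(0.0), np.float64(0.0044)]
-0.07 72 rad [0.0211 0.0214 0.0219] lat [-0.0163  0.0143]
-0.06 255 rad [0.0214 0.0218 0.0221] lat [-0.0166  0.0159]
-0.05 59 rad [0.0219 0.0222 0.0225] lat [-0.0172  0.0145]
-0.04 400 rad [0.0222 0.0225 0.0229] lat [-0.0166  0.016 ]
-0.03 461 rad [0.0225 0.0229 0.0233] lat [-0.0167  0.0159]
-0.02 554 rad [0.0229 0.0233 0.0237] lat [-0.0166  0.0159]
-0.01 1317 rad [-0.02    0.0232  0.024 ] lat [-0.0159  0.0154]
-0.0 3386 rad [-0.02    0.0241  0.0744] lat [-0.0176  0.0143]
0.01 9501 rad [-0.0194  0.077   0.0986] lat [-0.0173  0.0173]
0.02 10853 rad [-0.0218  0.0029  0.0248] lat [-0.0166  0.0162]
0.03 80 rad [0.0854 0.0913 0.0984] lat [-0.0119  0.0116]
{'finger_gap': np.float64(0.84), 'grip_force': np.float64(0.0), 'ft_force': array([ 0.17, -0.79, -0.21])}
```

Seated and nearly plumb (0.04 rad). Withdraw upward and check both.

Call:
drive_tool([
  {"xyz":[0,0,0.01],"delta_rot":[0,0,0],"gripper":0.072},
  {"xyz":[0,0,0.04],"delta_rot":[0,0,0],"gripper":0.072},
  {"xyz":[0,0,0.08],"delta_rot":[0,0,0],"gripper":0.072},
  {"xyz":[0,0,0.12],"delta_rot":[0,0,0],"gripper":0.072},
  {"xyz":[0,0,0.14],"delta_rot":[0,0,0],"gripper":0.072},
  {"xyz":[0,0,0.14],"delta_rot":[0,0,0],"gripper":0.072},
  {"xyz":[0,0,0.14],"delta_rot":[0,0,0],"gripper":0.072},
  {"xyz":[0,0,0.14],"delta_rot":[0,0,0],"gripper":0.072},
])

```text
t: 23.3
tool_pos: [0.6161, -0.0756, 0.2649]
tool_rot: [0.261, 0.965, -0.0, -0.001]
ft_force: [0.0, -0.1, 0.0]
finger_gap: 0.844
grip_force: 0.0
```

```bash
python3 look.py e1; python3 - <<'E'
from h import *;import pickle
o,d=pickle.load(open("e1.pkl","rb"));P=cloud(d,o);hsv=cv2.cvtColor(d["image"],cv2.COLOR_RGB2HSV)
c=np.array([.5377,-.0293])
for k in(-30,150):
    a=np.radians(k);e=np.array([np.cos(a),np.sin(a)]);f=np.array([-e[1],e[0]]);rad=(P[...,:2]-c)@e;lat=(P[...,:2]-c)@f
    m=(np.abs(lat)<.019)&(rad>.05)&(rad<.13)&(P[...,2]>.138)&(P[...,2]<.155)&(hsv[...,2]>90)
    print(k,m.sum(),np.percentile(rad[m],[2,98]),np.percentile(lat[m],[2,98]),np.percentile(P[m][:,2],[5,50,95]))
E
```

```text
[ 0.6161 -0.0756  0.2649] [ 2.606e-01  9.654e-01 -2.000e-04 -6.000e-04] [-0.22  0.42  0.39  1.62 -0.17  1.14  1.26] 23.3
-30 2668 [0.06679599 0.11398373] [-0.01780111  0.01516717] [0.14198473 0.14567183 0.1471281 ]Traceback (most recent call last):
  File "<stdin>", line 7, in <module>
    return _quantile_unchecked(
        a, q, axis, out, overwrite_input, method, keepdims, weights)
    return _ureduce(a,
                    func=_quantile_ureduce_func,
    ...<5 lines>...
                    overwrite_input=overwrite_input,
                    method=method)
    r = func(a, **kwargs)
    result = _quantile(arr,
                       quantiles=q,
    ...<2 lines>...
                       out=out,
                       weights=wgt)
    slices_having_nans = np.isnan(arr[-1, ...])
                                  ~~~^^^^^^^^^
IndexError: index -1 is out of bounds for axis 0 with size 0
```

View pics/e1.png

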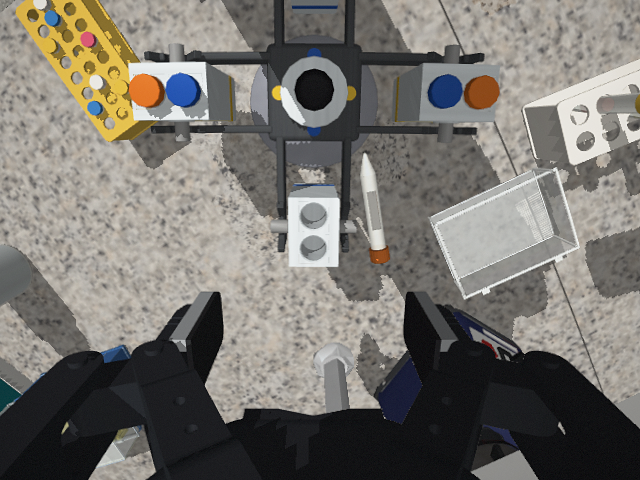

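The picture shows bucket two hanging in its fork with its mouth up at about (314, 230). The first bucket's band shows in the opposite fork at (315, 8). The loaded buckets and bystanders are undisturbed.

```bash
python3 -c "
from station import r
print(r.hand_in())"
```

```text
the job is handed in; nothing more can be done
None
```

Both blue-banded buckets hang upright and released in the two empty forks, and I handed the job in at about 23 s with nothing else seen disturbed. The hand-in gave no verdict, and I last measured the first bucket right after releasing it.

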